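# Lift the egg rack out of the egg cooker and hold it level over the bowl

### The job

The eggs in the egg cooker are done: take off its clear lid and set it down gently on the round wooden board, rim down, and let go of it. Then lift the wire rack straight out by its black grip and carry it level, without losing an egg from its pocket, to the mixing bowl, and hold it there centred above the bowl, level and still and a few centimetres clear of the rim, for about three seconds so that it can drip off. Finish while still holding the rack there with the eggs in it; leave the bowl, the timer and the spice jar where they are.

Things in the scene. Friction and masses are not known exactly. Their poses are not given: they have to be found in the camera images.
- lid_knob (a point): grip point of the round black knob on top of the clear lid: on the lid's axis, 128 mm above its lower rim, z up. The knob is 25 mm across at its waist and 31 mm at its head, whose top is 13 mm above this point; the dome's flat top, 68 mm across, is 24 mm below the point and slopes away from there.
- lid: clear plastic dome lid, loose, 168 mm across its open lower rim (wall 3 mm), 141 mm tall with the knob, about 160 g; origin at the centre of its lower rim, z up. At the start it stands on the cooker's rim, without any catch, over eggs and rack: lift it 110 mm straight up before moving sideways.
- board: fixed round wooden board, 210 mm across, 16 mm thick, left or right of the cooker (the mixing bowl is on the other side); origin at the centre of its underside, on the table. With the lid standing on it, lid_knob is 144 mm above the table.
- cooker: fixed white electric egg cooker base, round, 176 mm across, top rim 58 mm above the table; an open dish with vertical inner wall 160 mm across; origin at the centre of its underside. The rack stands inside on a heating plate 36 mm above the table.
- rack_grip (a point): middle of the flat black grip tab at the top of the rack, on its axis, 98 mm above its feet; z up. The tab is 34 mm wide along x, 9 mm thick along y, 42 mm tall (19 mm of it above this point, 23 mm below): pinch it across its thickness, fingers closing along y. The egg tops are about 30 mm below this point, a thin stem in between.
- rack: steel wire egg rack, loose, about 220 g empty, 140 mm across its outer ring, 117 mm tall with the grip; origin at the centre under its feet, axes as for rack_grip. It stands 22 mm deep inside the cooker's rim with 7 mm of play all round: lift it straight up by 30 mm or more before moving sideways.
- bowl_rim (a point): centre of the mouth of the mixing bowl (steel inside, white outside, loose, 310 g, 190 mm across the rim, 86 mm tall, standing on the table); the point is level with its rim, 86 mm above the table. z up.
- pocket0 (a point): centre of wire pocket ring 0 of the rack (the upper, wider ring: 43 mm clear opening, 45 mm out from the rack's axis, 24 mm above its feet; a smaller seat ring lies 13 mm below it); holds boiled egg 0.
- pocket1 (a point): centre of wire pocket ring 1 of the rack (the upper, wider ring: 43 mm clear opening, 45 mm out from the rack's axis, 24 mm above its feet; a smaller seat ring lies 13 mm below it); holds boiled egg 1.
- pocket2 (a point): centre of wire pocket ring 2 of the rack (the upper, wider ring: 43 mm clear opening, 45 mm out from the rack's axis, 24 mm above its feet; a smaller seat ring lies 13 mm below it); holds boiled egg 2.
- pocket3 (a point): centre of wire pocket ring 3 of the rack (the upper, wider ring: 43 mm clear opening, 45 mm out from the rack's axis, 24 mm above its feet; a smaller seat ring lies 13 mm below it); empty.
- boiled0_mid (a point): middle of brown boiled egg 0 (about 46 mm across, 60 mm tall, 58 g), standing loose in pocket ring 0, its middle about 13 mm above the ring; it topples out if the rack is tipped far or jerked.
- boiled1_mid (a point): middle of pale boiled egg 1 (about 46 mm across, 60 mm tall, 58 g), standing loose in pocket ring 1, its middle about 13 mm above the ring; it topples out if the rack is tipped far or jerked.
- boiled2_mid (a point): middle of cream boiled egg 2 (about 46 mm across, 60 mm tall, 58 g), standing loose in pocket ring 2, its middle about 13 mm above the ring; it topples out if the rack is tipped far or jerked.
- timer: red and white kitchen timer, 70 mm across, 60 mm tall, standing behind the work; bystander; origin at the centre of its underside.
- spice: spice jar with a red cap, 45 mm across, 106 mm tall, behind the work; bystander; origin at the centre of its underside.
Not all that is in view belongs to the job. Leave any orange look-alike of the part that bears bowl_rim alone.

How it is judged:
On the way, in this order (a step that is already met when the one before it is completed fails the run):
1. the lid stands rim down on the wooden board and is let go (horizontal distance between lid_knob and board below 0.05 m and z of lid_knob in the frame of board between 0.138 and 0.15 m and angle between lid_knob's own z axis and vertical below 0.08 rad and contact force between the fingers and lid below 0.05 N and linear speed of lid below 0.03 m/s), for 0.2 s.
2. the rack, held in the fingers, is lifted clear of the cooker with the eggs in their pockets (z of rack_grip in the frame of cooker above 0.175 m and contact force between the fingers and rack above 1 N and distance between boiled0_mid and pocket0 below 0.028 m and distance between boiled1_mid and pocket1 below 0.028 m and distance between boiled2_mid and pocket2 below 0.028 m), for 0.1 s.
3. the rack is held level and still, centred above the bowl, for 2 s (horizontal distance between rack_grip and bowl_rim below 0.045 m and z of rack_grip in the frame of bowl_rim between 0.103 and 0.25 m and angle between rack_grip's own z axis and vertical below 0.12 rad and contact force between the fingers and rack above 1 N and contact force between rack and bowl below 0.05 N and linear speed of rack below 0.04 m/s and distance between boiled0_mid and pocket0 below 0.028 m and distance between boiled1_mid and pocket1 below 0.028 m and distance between boiled2_mid and pocket2 below 0.028 m), for 2 s.
At the end, for the whole second after the job is handed in: Lid upright on the board (axes within 50 mm), let go, at rest. Rack in the fingers, axis within 45 mm of the bowl's, feet 5 to 150 mm above the rim, tilt under 7 degrees, under 40 mm/s, not touching the bowl; each egg in its pocket (middle within 28 mm of the ring's centre) (all of step 1 and all of step 3); the arm keeps its last pose, push and grip.
It fails at once if an egg left its pocket (distance between boiled0_mid and pocket0 above 0.035 m or distance between boiled1_mid and pocket1 above 0.035 m or distance between boiled2_mid and pocket2 above 0.035 m).
It fails at once if the rack was tipped by more than 20 degrees (angle between rack_grip's own z axis and vertical above 0.35 rad).
It fails at once if the lid was dropped (more than about 2 cm) instead of set down (contact force between the fingers and lid below 0.01 N and linear speed of lid above 0.6 m/s).
It fails at once if the mixing bowl, timer or spice jar was moved by more than 3 cm (distance of any of bowl_rim, timer, spice from where it was at the start of the episode above 0.03 m).
It also fails if it takes over 54 s, if anything falls off the work surface, if the arm or the gripper's body presses on something with over 40 N, if the wrist force passes 120 N, or if a joint passes its speed limit or range.

### The arm

A 7-joint arm with a two-finger parallel gripper is mounted at the origin on the work surface; the furniture and walls round the work are solid. World frame = base frame: x ahead of the robot, y to its left, z up, the work surface at z = 0. Lengths are in m, angles in rad, forces in N, time in s.
With the tool pointing down it reaches from about 0.425 to 0.925 m from the base axis. Payload 6.8 kg.
Tool frame: the origin (TCP) lies between the finger pads; the fingertips stand 11 mm ahead of it and the grasp point (between the pads) lies 8 mm behind it; z points along the fingers, y is the line along which they close (so a half turn about z gives the same grasp; the last joint's range is limited). The gripper opens to 85 mm and grips with 20 to 120 N. Pads are 22 mm wide; open, the fingers measure 114 mm over their backs; the gripper's body (76 mm by 85 mm) begins 54 mm behind the grasp point. The pads swing forward as they close: fully open they stand 13 mm farther back than shut.
Start: joints at [-1.297, 0.477, 0.022, 1.555, -0.011, 1.109, -0.083], TCP at [0.251, 0.626, 0.242] pointing down, gripper open.
Joint ranges: [-2.96, 2.96], [-0.34, 2.1], [-1.41, 1.46], [0.24, 2.44], [-1.37, 4.51], [0.17, 1.92], [-2.96, 2.96]. Speed limits (rad/s): [2.39, 2.39, 3.14, 3.14, 3.14, 3.14, 3.14].

### API

Orientations are given as a unit quaternion [w, x, y, z].
In Python, from workcell import manip gives the robot as it stands.
- The arm moves only by the shell command python3 -m jog 'ROWS' [FORCE]. ROWS is JSON, one flat list of numbers, 5 for each row, row after row: the shift along the world's x, y, z in m, then the turn about the world's z in degrees, then the closure, from -1 (fully open) to 1 (shut). A call has 1 to 12 rows; each row shifts and turns the commanded pose from where the row before left it; what a row does not reach is not made up. A row lasts 1/8 s, in which the tool goes at most 62.5 mm and 10.7 degrees, less where a joint would pass 70% of its speed; a pose out of reach is approached as far as the arm can. A call is refused whole if a number of a shift passes 0.0625 or a number of a turn 10.7, either way. A call with a gripper value outside its range is refused whole. The fingers move at their own pace and stop on an object; FORCE is the grip in N (left out, the last holds). Time passes only in rows, so rows that do not move let the fingers close. It gives the time, the measured TCP pose, the force, the opening and the grip force at its end, in the units of the state.
- manip.read_state(): the state, without advancing time (a new reading comes with each control period).
- manip.camera(name): name is "scene" or "top" or "wrist"; returns a dict with "pixels" (480x640x3 uint8, red, green, blue), "K" (3x3 intrinsics, pixels), "k1" (the pictures are not rectified: a ray, as slopes to the right and down, at radius r is drawn at 1 + k1 r^2 times it, then the intrinsics apply), "view" (4x4, takes a point from world to camera coordinates); the wrist camera has in their place "tool_from_camera" (4x4, takes a point from camera to tool coordinates, whose origin is the TCP and whose axes are the flange's). Camera axes: x right, y down, z forward; pixel columns grow to the right and rows downward; lengths in m; the calibration is good to about 2 mm. A picture is of the moment at which its call begins: read the wrist's pose just before it. There is no depth.
- manip.job_done(): hands the job in; it is judged then, once.
The state is a dict: "time": time; "q": joint angles; "qd": joint speeds; "joint_torque": joint torques, N m; "ee_pos": TCP position; "orientation": TCP orientation; "contact_force": force on the tool from outside, world axes, zero at the start; "torque": the same for the moment, N m; "finger_gap": finger opening in m; "gripper_force": force on a finger pad.
Only numpy, scipy, OpenCV 4.12 (cv2) and the standard library are available. Lean on these libraries where they do the work, as an engineer would, in place of code of your own. Each camera call takes 0.05 s, during which the arm holds its last target. There are 200 camera calls.

## Working session

There is one attempt and no reset: what is moved stays moved. The work goes in short steps, Python scripts to look and compute and a shell command to move; the robot and the scene stay as the last step left them, time stands still between calls to the robot, and variables do not carry over. Pictures are saved under pics/ and viewed, at most 10 in all, crops included, and the job is handed in when it is done.

```bash
mkdir -p pics
cat > h.py <<'E'
import numpy as np, cv2
from workcell import manip
def snap(name,fn):
    s=manip.read_state(); c=manip.camera(name); cv2.imwrite(fn,c["pixels"][:,:,::-1]); 
    K=np.array(c["K"]);
    if name=="wrist":
        w,x,y,z=s["orientation"]
        from scipy.spatial.transform import Rotation as R
        T=np.eye(4);T[:3,:3]=R.from_quat([x,y,z,w]).as_matrix();T[:3,3]=s["ee_pos"]
        M=T@np.array(c["tool_from_camera"])
    else: M=np.linalg.inv(np.array(c["view"]))
    np.savez(fn[:-4]+".npz",K=K,k1=c["k1"],M=M)
def ray(fn,u,v):
    d=np.load(fn[:-4]+".npz");K=d["K"];M=d["M"]
    p=cv2.undistortPoints(np.array([[[u,v]]],float),K,np.array([float(d["k1"]),0,0,0]))[0,0]
    r=M[:3,:3]@np.array([p[0],p[1],1]);return M[:3,3],r/np.linalg.norm(r)
def atz(fn,u,v,z):
    o,r=ray(fn,u,v);return o+r*(z-o[2])/r[2]
def tri(*obs):
    A=np.zeros((3,3));b=np.zeros(3);L=[]
    for f,u,v in obs:
        o,r=ray(f,u,v);P=np.eye(3)-np.outer(r,r);A+=P;b+=P@o;L.append((o,P))
    x=np.linalg.solve(A,b);return x.round(4),[round(float(np.linalg.norm(P@(x-o))),4) for o,P in L]
E
python3 -c "
from h import *
snap('scene','pics/s0.png');snap('top','pics/t0.png')
s=manip.read_state();print(s)"
```

```text
{'time': 0.1, 'q': array([-1.29707915,  0.47769452,  0.02235821,  1.55633685, -0.01151242,
        1.10932228, -0.08309206]), 'qd': array([ 0.00023496, -0.00254474,  0.00025848, -0.0026788 ,  0.0012965 ,
        0.00094177, -0.00078177]), 'joint_torque': array([ 4.87242345e-03, -5.97764397e+01,  1.61395267e+00, -2.81956387e+01,
        1.28587030e-02,  5.06766155e-03, -1.98865632e-05]), 'ee_pos': array([0.25133275, 0.62590915, 0.24144524]), 'orientation': array([-9.85864010e-05,  1.89746690e-01,  9.81832739e-01, -8.10383888e-04]), 'contact_force': array([0.19417077, 0.11827325, 0.33978099]), 'torque': array([0.02225143, 0.00117609, 0.02957767]), 'gripper_force': 0.0, 'finger_gap': 0.08539562361946709}
```

View pics/s0.png

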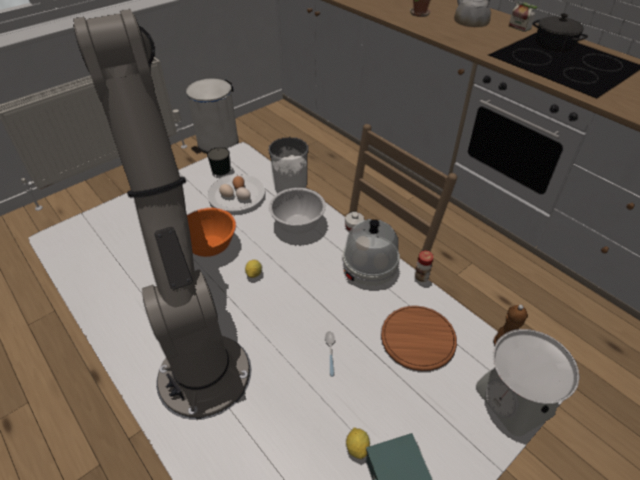

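View pics/t0.png

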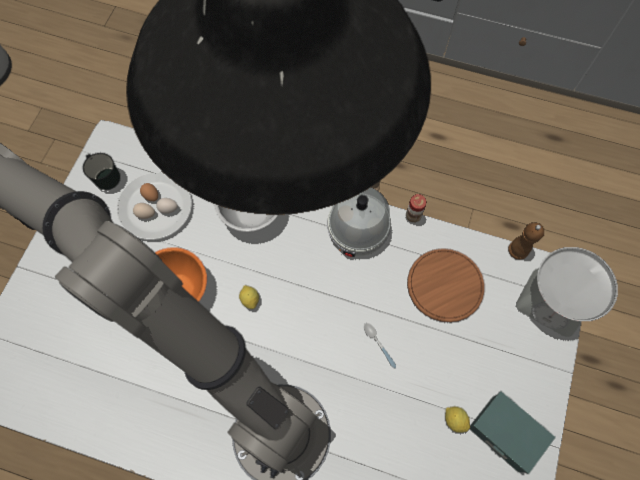

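The scene picture shows the knob at about (374,226), the board at (419,337), the steel bowl at (297,213) and the orange look-alike at (208,232). In the top view the knob is at (362,202) and the board at (446,285), and a lamp partly hides the bowl at about (250,205). I'll enlarge these.

```bash
python3 -c "
from h import *
s=cv2.imread('pics/s0.png');t=cv2.imread('pics/t0.png')
f=lambda i,x,y,w,h,k:cv2.resize(i[y:y+h,x:x+w],None,fx=k,fy=k,interpolation=3)
a=f(s,265,180,150,110,400/150);b=f(t,200,150,200,147,2)
a=cv2.resize(a,(400,293));b=cv2.resize(b,(400,293))
c=f(s,370,295,100,75,4);d=f(t,395,237,100,75,4)
cv2.imwrite('pics/c0.png',np.vstack([np.hstack([a,b]),np.hstack([c,d])]))
print(tri(('pics/s0.png',374,226),('pics/t0.png',362,202)),tri(('pics/s0.png',419,337),('pics/t0.png',446,285)))
print(atz('pics/s0.png',419,337,.016),atz('pics/t0.png',446,285,.016),atz('pics/s0.png',297,208,.086),np.load('pics/t0.npz')['M'])"
```

```text
(array([ 0.5918, -0.0194,  0.1811]), [0.0001, 0.0001]) (array([ 0.5067, -0.2961,  0.0095]), [0.0003, 0.0003])
[ 0.50309401 -0.298456    0.016     ] [ 0.50401112 -0.29521107  0.016     ] [0.53830566 0.27582444 0.086     ] [[ 3.15269232e-01 -8.80804920e-01  3.53253457e-01 -6.33663732e-02]
 [-9.49001490e-01 -2.93090939e-01  1.16163136e-01 -1.30866965e-01]
 [ 1.21832570e-03 -3.71860720e-01 -9.28287736e-01  1.55316306e+00]
 [ 0.00000000e+00  0.00000000e+00  0.00000000e+00  1.00000000e+00]]
```

View pics/c0.png

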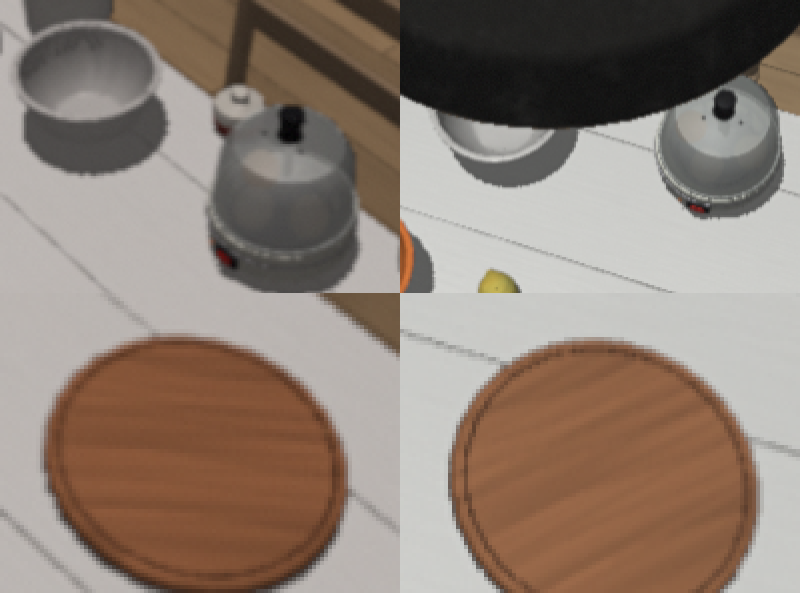

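The knob is at about (0.592, -0.019, 0.181), and the board and bowl are located. Next I'll move to a viewpoint above the cooker.

```bash
python3 -m jog '[0.033,-0.045,0.025,1.8,-1, 0.033,-0.045,0.025,1.8,-1, 0.033,-0.045,0.025,1.8,-1, 0.033,-0.045,0.025,1.8,-1, 0.033,-0.045,0.025,1.8,-1, 0.033,-0.045,0.025,1.8,-1, 0.022,-0.06,0,1.8,-1, 0.022,-0.06,0,1.8,-1, 0.022,-0.06,0,1.8,-1, 0.022,-0.06,0,1.8,-1, 0.022,-0.06,0,1.8,-1, 0.022,-0.06,0,1.8,-1]' 40
python3 -m jog '[0,0,0,0,-1,0,0,0,0,-1]'
python3 -c "
from h import *
s=manip.read_state();print(s['ee_pos'],s['orientation'],s['q'])
snap('wrist','pics/w0.png');print(np.load('pics/w0.npz')['M'])"
```

```text
time: 1.6
ee_pos: [0.5787, 0.0025, 0.3921]
orientation: [-0.0, 0.002, 1.0, 0.0]
contact_force: [0.4, 0.9, -0.8]
finger_gap: 0.0851
gripper_force: 0.0
time: 1.85
ee_pos: [0.5783, 0.0047, 0.3918]
orientation: [-0.001, 0.003, 1.0, 0.0]
contact_force: [-0.2, 0.4, -0.1]
finger_gap: 0.0854
gripper_force: 0.0
[0.578337   0.00472749 0.39181097] [-5.27577959e-04  2.60703997e-03  9.99996439e-01  2.16908061e-04] [-0.40770567  0.21435218  0.35690729  1.60734117 -0.07702367  1.33473983
  1.52539523]
[[ 4.59123532e-03  9.59836160e-01  2.80523559e-01  5.07336882e-01]
 [ 9.99989357e-01 -4.53434598e-03 -8.51825889e-04  5.26652244e-03]
 [ 4.54377580e-04  2.80524484e-01 -9.59846762e-01  5.24394492e-01]
 [ 0.00000000e+00  0.00000000e+00  0.00000000e+00  1.00000000e+00]]
```

View pics/w0.png

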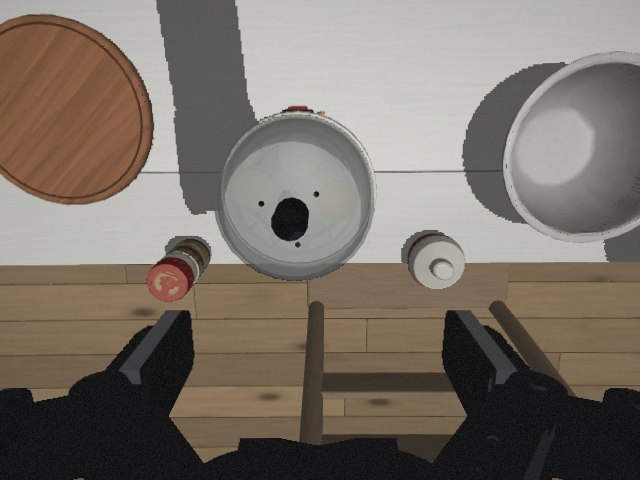

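The wrist picture shows the knob at (290,219), the board on the left at about (60,110) and the bowl on the right at about (600,147), with the jar and timer behind.

```bash
python3 -c "
from h import *
w='pics/w0.png'
print(tri((w,290,219),('pics/s0.png',374.1,225.7),('pics/t0.png',362,202)))
print(atz(w,290,219,.19))
# circle fits from edges at known height
def circ(pts,z):
    P=np.array([atz(w,u,v,z)[:2] for u,v in pts]);A=np.c_[2*P,np.ones(len(P))];s=np.linalg.lstsq(A,(P**2).sum(1),rcond=None)[0]
    return s[:2],np.sqrt(s[2]+s[0]**2+s[1]**2)
print('board',circ([(152,130),(77,204),(36,14),(120,52)],.016))
print('bowl',circ([(504,148),(520,105),(616,52),(582,241),(535,215)],.086))
print(atz('pics/s0.png',297.8,206.6,.086), tri(('pics/s0.png',419,337),('pics/t0.png',446,285)))
print('jar',atz(w,170,281,.106),'timer',atz(w,440,262,.06))"
```

```text
(array([ 0.5908, -0.0191,  0.1823]), [0.0017, 0.001, 0.0007])
[ 0.58764023 -0.0173791   0.19      ]
board (array([ 0.50675976, -0.28921018]), np.float64(0.10317401214331205))
bowl (array([0.542687  , 0.28749578]), np.float64(0.0918660320530187))
[0.5447177  0.27959544 0.086     ] (array([ 0.5067, -0.2961,  0.0095]), [0.0003, 0.0003])
jar [ 0.67471557 -0.15159001  0.106     ] timer [0.67101352 0.14687479 0.06      ]
```

```bash
python3 -m jog '[0.003,-0.006,-0.04,0,-1,0.003,-0.006,-0.04,0,-1,0.003,-0.006,-0.04,0,-1,0.004,-0.006,-0.03,0,-1,0,0,-0.015,0,-1,0,0,0,0,-1,0,0,0,0,-1]'
python3 -c "
from h import *
snap('wrist','pics/w1.png')"
```

```text
time: 2.78
ee_pos: [0.5923, -0.0189, 0.2287]
orientation: [0.001, 0.002, 1.0, 0.0]
contact_force: [0.9, -0.0, 0.5]
finger_gap: 0.085
gripper_force: 0.0
```

View pics/w1.png

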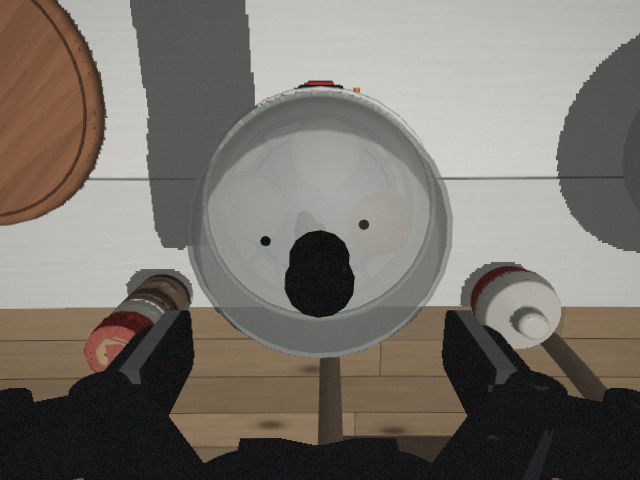

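The knob at (320,283) is centred between the fingers, and the eggs show faintly at (250,205), (325,160) and (380,222). I'll descend and grip.

```bash
python3 -c "
from h import *
print(atz('pics/w1.png',320,285,.195))"
python3 -m jog '[0,0,-0.02,0,-1,0,0,-0.02,0,-1,0,0,-0.01,0,-1,0,0,0,0,-1,0,0,0,0,1,0,0,0,0,1,0,0,0,0,1,0,0,0,0,1,0,0,0,0,1,0,0,0,0,1]' 40
```

```text
[ 0.59010378 -0.01757543  0.195     ]
time: 4.08
ee_pos: [0.5919, -0.0196, 0.1775]
orientation: [0.0, 0.002, 1.0, 0.0]
contact_force: [-0.4, -0.2, 1.8]
finger_gap: 0.0281
gripper_force: 39.3
```

```bash
python3 -m jog '[0,0,0.005,0,1,0,0,0.01,0,1,0,0,0.015,0,1,0,0,0.02,0,1,0,0,0.02,0,1,0,0,0.02,0,1,0,0,0.02,0,1,0,0,0.02,0,1,0,0,0.005,0,1,0,0,0,0,1]'
python3 -c "
from h import *
snap('wrist','pics/w2.png')"
```

```text
time: 5.32
ee_pos: [0.5915, -0.0197, 0.3126]
orientation: [0.0, 0.002, 1.0, 0.0]
contact_force: [0.0, 0.6, -2.3]
finger_gap: 0.0277
gripper_force: 39.5
```

View pics/w2.png

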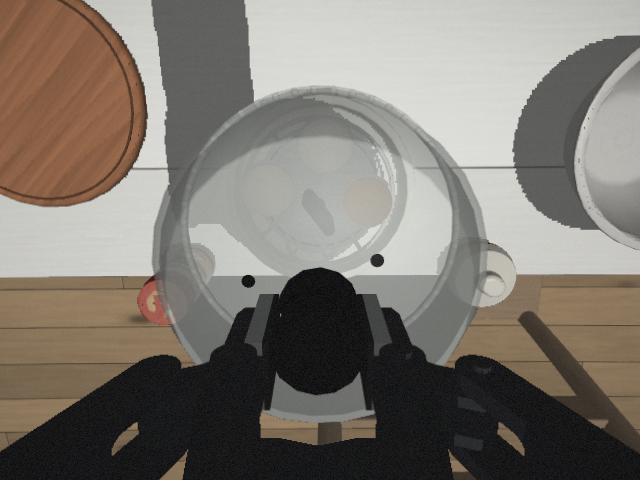

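The lid hangs level in the fingers. The tab now shows diagonally at about (319,213). Next I'll carry the lid over the board.

```bash
python3 -m jog '[-0.004,-0.013,0,0,1,-0.0085,-0.027,0,0,1,-0.0085,-0.027,0,0,1,-0.0085,-0.027,0,0,1,-0.0085,-0.027,0,0,1,-0.0085,-0.027,0,0,1,-0.0085,-0.027,0,0,1,-0.0085,-0.027,0,0,1,-0.0085,-0.027,0,0,1,-0.0085,-0.027,0,0,1,-0.0045,-0.014,0,0,1,0,0,0,0,1]'
python3 -m jog '[0,0,-0.02,0,1,0,0,-0.03,0,1,0,0,-0.03,0,1,0,0,-0.03,0,1,0,0,-0.025,0,1,0,0,-0.015,0,1,0,0,-0.008,0,1,0,0,-0.004,0,1,0,0,0,0,1,0,0,0,0,1]'
python3 -c "
from h import *
snap('wrist','pics/w3.png')"
```

```text
time: 6.88
ee_pos: [0.5057, -0.2908, 0.312]
orientation: [-0.0, 0.004, 1.0, -0.0]
contact_force: [0.7, 1.1, -1.1]
finger_gap: 0.0279
gripper_force: 39.5
time: 8.12
ee_pos: [0.507, -0.2899, 0.151]
orientation: [0.001, 0.002, 1.0, -0.0]
contact_force: [-0.3, 0.3, -1.4]
finger_gap: 0.0282
gripper_force: 39.6
```

View pics/w3.png

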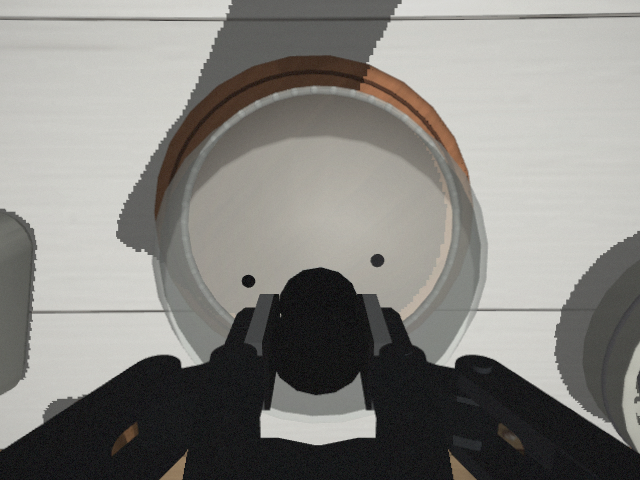

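The lid sits over the board, centred within about a centimetre: board x 155–470, lid 157–487. I'll lower it slowly.

```bash
python3 -m jog '[0,-0.002,-0.004,0,1,0,0,-0.004,0,1,0,0,-0.002,0,1,0,0,-0.002,0,1,0,0,-0.001,0,1,0,0,0,0,1]'
python3 -m jog '[0,0,-0.001,0,1,0,0,-0.001,0,1,0,0,0,0,1]'
```

```text
time: 8.93
ee_pos: [0.5066, -0.2916, 0.1373]
orientation: [-0.0, 0.002, 1.0, 0.0]
contact_force: [-0.3, -0.8, -1.0]
finger_gap: 0.0284
gripper_force: 39.6
time: 9.3
ee_pos: [0.5068, -0.2916, 0.1356]
orientation: [0.0, 0.002, 1.0, 0.0]
contact_force: [-0.2, 2.4, 1.4]
finger_gap: 0.028
gripper_force: 39.7
```

```bash
python3 -m jog '[0,0,-0.001,0,1,0,0,0,0,1]'
python3 -m jog '[0,0,0,0,0.3,0,0,0,0,0,0,0,0,0,-1,0,0,0,0,-1,0,0,0,0,-1,0,0,0,0,-1,0,0,0,0,-1,0,0,0,0,-1]'
```

```text
time: 9.55
ee_pos: [0.507, -0.2914, 0.1352]
orientation: [0.0, 0.002, 1.0, 0.0]
contact_force: [-2.0, 4.2, 8.3]
finger_gap: 0.0284
gripper_force: 40.1
time: 10.55
ee_pos: [0.5066, -0.2917, 0.1343]
orientation: [0.0, 0.002, 1.0, -0.0]
contact_force: [0.2, 0.1, 0.3]
finger_gap: 0.0855
gripper_force: 0.0
```

```bash
python3 -m jog '[0,0,0.02,0,-1,0,0,0.04,0,-1,0,0,0.05,0,-1,0,0,0.05,0,-1,0.005,0.035,0.02,0,-1,0.01,0.05,0.01,0,-1,0.01,0.05,0,0,-1,0.01,0.05,0,0,-1,0.01,0.05,0,0,-1,0.01,0.035,0,0,-1,0,0,0,0,-1,0,0,0,0,-1]'
python3 -c "
from h import *
snap('wrist','pics/w4.png'); print(manip.read_state()['ee_pos'])
snap('scene','pics/s4.png');snap('top','pics/t4.png')
a=cv2.imread('pics/w4.png')[0:300,100:540]; a=cv2.resize(a,(800,545),interpolation=3)
cv2.imwrite('pics/c4.png',a)"
```

```text
time: 12.05
ee_pos: [0.5614, -0.0226, 0.3243]
orientation: [-0.0, 0.003, 1.0, -0.0]
contact_force: [0.8, -0.6, 0.3]
finger_gap: 0.0855
gripper_force: 0.0
[ 0.56130352 -0.0231589   0.32433606]
```

View pics/c4.png

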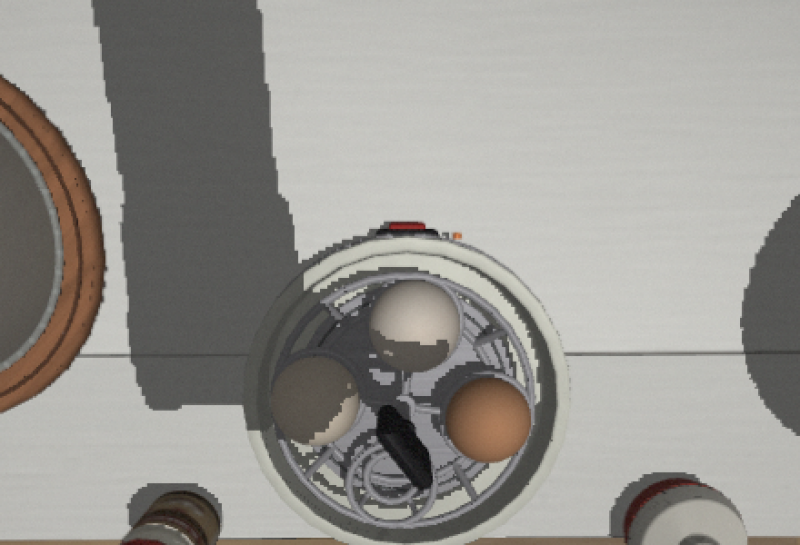

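The crop shows the rack in the cooker with eggs at (415,325), (315,398) and (488,420), and the empty pocket near (390,480). The black tab runs diagonally from about (385,415) to (425,480). I'll fit the tab's box to its silhouette.

```bash
cat > fit.py <<'E'
from h import *
from scipy.optimize import differential_evolution
w='pics/w4.png'; im=cv2.imread(w); d=np.load('pics/w4.npz'); Mi=np.linalg.inv(d["M"])
mask=(im.max(2)<52).astype(np.uint8); mask[:210]=0;mask[278:]=0;mask[:,:295]=0;mask[:,350:]=0
n,l,st,_=cv2.connectedComponentsWithStats(mask); k=1+np.argmax(st[1:,4]); mask=(l==k).astype(np.uint8)
print(st[k])
def proj(P):
    return cv2.projectPoints(P,cv2.Rodrigues(Mi[:3,:3])[0],Mi[:3,3],d["K"],np.array([float(d["k1"]),0,0,0]))[0][:,0]
def model(p):
    x,y,z,a=p;c,s=np.cos(a),np.sin(a)
    P=np.array([[x+c*i-s*j,y+s*i+c*j,z+k] for i in(-.017,.017) for j in(-.0045,.0045) for k in(-.023,.019)])
    m=np.zeros_like(mask);cv2.fillConvexPoly(m,cv2.convexHull(np.round(proj(P)*16).astype(np.int32)),1,shift=4);return m
def cost(p):
    m=model(p);return -(m&mask).sum()/(m|mask).sum()
for zb in [(.1339,.1341),(.11,.155)]:
    r=differential_evolution(cost,[(.56,.63),(-.05,.02),zb,(-1.6,1.6)],seed=1,maxiter=80,tol=1e-6)
    print(r.x[:3].round(4),np.degrees(r.x[3]).round(1),round(r.fun,3))
C=lambda u,v:(100+u/1.818,v/1.8167)
e=[atz(w,*C(*p),.08) for p in [(315,398),(488,420),(415,325)]];print(np.round(e,4),(e[0]+e[1])/2)
o=cv2.resize(np.dstack([mask*255,im[:,:,1],model(r.x)*255])[180:300,260:380],None,fx=4,fy=4)
t=cv2.resize(cv2.imread('pics/t4.png')[150:270,310:430],None,fx=3,fy=4,interpolation=3)
cv2.imwrite('pics/f4.png',np.hstack([o,cv2.resize(t,(300,480))]))
E
python3 fit.py
```

```text
[306 223  32  47 791]
[0.5754 0.0092 0.134 ] -11.5 0.0
[0.5864 0.0131 0.154 ] -25.1 0.0
[[ 0.5811 -0.0631  0.08  ]
 [ 0.593   0.0244  0.08  ]
 [ 0.5445 -0.0128  0.08  ]] [ 0.58704215 -0.01939183  0.08      ]fit.py:14: RuntimeWarning: overflow encountered in scalar negative
  m=model(p);return -(m&mask).sum()/(m|mask).sum()
```

View pics/f4.png

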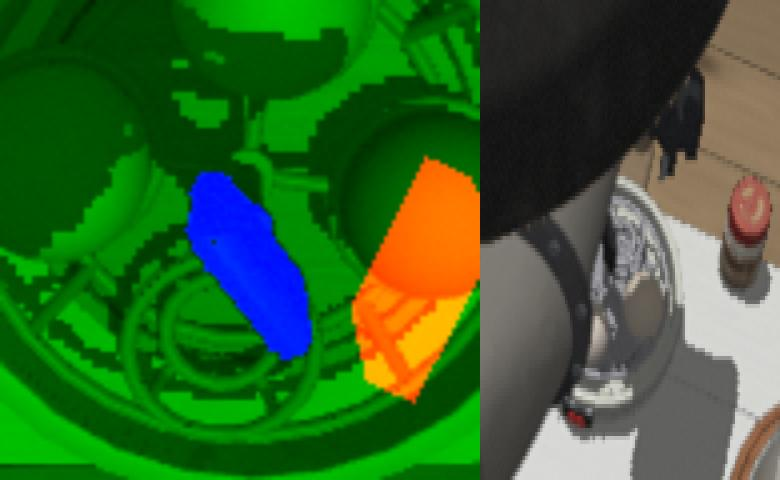

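The mask is good, but the cost function overflowed on unsigned integers. I'll fix that and refit.

```bash
sed -i 's|return -(m&mask).sum()/(m|mask).sum()|return -float((m\&mask).sum())/float((m\|mask).sum())|' fit.py; sed -i 's/^    m=model(p);return.*/    m=model(p);return -float((m\&mask).sum())\/float((m|mask).sum())/' fit.py; python3 fit.py
```

```text
[306 223  32  47 791]
[ 0.5894 -0.0192  0.1339] 30.1 -0.811
[ 0.5968 -0.0191  0.11  ] 30.9 -0.895
[[ 0.5811 -0.0631  0.08  ]
 [ 0.593   0.0244  0.08  ]
 [ 0.5445 -0.0128  0.08  ]] [ 0.58704215 -0.01939183  0.08      ]sed: -e expression #1, char 41: unknown option to 's'
```

Egg directions of about -8° mod 90 with pockets at 45° suggest a yaw near 37°, and the fit gives 30°. I'll turn +35° above the axis and check the alignment closer in.

```bash
python3 -m jog '[0.007,0.001,-0.02,8.75,-1,0.007,0.001,-0.025,8.75,-1,0.007,0.001,-0.025,8.75,-1,0.006,0.001,-0.02,8.75,-1,0,0,-0.01,0,-1,0,0,0,0,-1,0,0,0,0,-1]'
python3 -c "
from h import *
snap('wrist','pics/w5.png'); s=manip.read_state(); print(s['q'])
a=cv2.imread('pics/w5.png')[150:450,120:520]; a=cv2.resize(a,(800,600),interpolation=3)
cv2.imwrite('pics/c5.png',a)"
```

```text
time: 13.08
ee_pos: [0.5889, -0.018, 0.2253]
orientation: [0.001, -0.297, 0.955, -0.0]
contact_force: [-0.6, 0.3, 0.9]
finger_gap: 0.0857
gripper_force: 0.0
[-0.26974231  0.35640932  0.2475521   1.79971196 -0.10211613  0.99625281
  2.19359874]
```

View pics/c5.png

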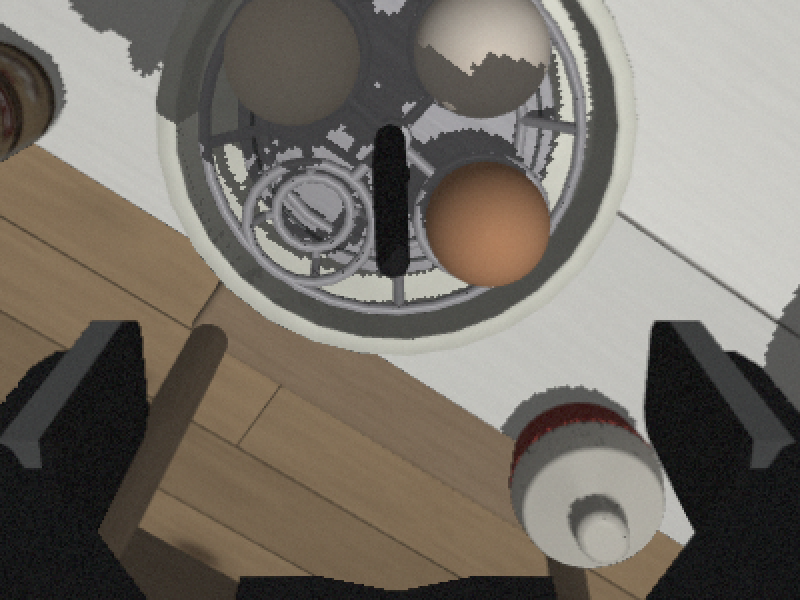

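The tab stands vertical in the crop from (391,125) to (392,275), and the finger midpoint is at x≈398, so the yaw is right. I'll compute the offset along and across.

```bash
python3 -c "
from h import *
w='pics/w5.png';a=np.radians(36);u=np.array([np.cos(a),np.sin(a)])
far=atz(w,316.2,288,.150)[:2]-.016*u
near=atz(w,315.7,212,.114)[:2]+.016*u
print(far,near)"
```

```text
[ 0.59025696 -0.01852089] [ 0.58912731 -0.01886704]
```

```bash
python3 -m jog '[0.001,-0.001,-0.03,0,-1,0,0,-0.03,0,-1,0,0,-0.02,0,-1,0,0,-0.012,0,-1,0,0,-0.005,0,-1,0,0,0,0,-1,0,0,0,0,-1]'
python3 -m jog '[0,0,0,0,0.2,0,0,0,0,0.5,0,0,0,0,0.7,0,0,0,0,0.8,0,0,0,0,1,0,0,0,0,1,0,0,0,0,1,0,0,0,0,1]' 60
```

```text
time: 14.0
ee_pos: [0.5902, -0.0187, 0.1281]
orientation: [0.001, -0.298, 0.954, -0.0]
contact_force: [-0.2, -0.0, 0.7]
finger_gap: 0.0855
gripper_force: 0.0
time: 15.0
ee_pos: [0.5897, -0.0188, 0.1274]
orientation: [0.0, -0.298, 0.954, -0.0]
contact_force: [-0.2, -0.7, 1.1]
finger_gap: 0.0081
gripper_force: 60.7
```

```bash
python3 -m jog '[0,0,0.001,0,1,0,0,0.003,0,1,0,0,0.005,0,1,0,0,0.006,0,1,0,0,0.006,0,1,0,0,0.006,0,1,0,0,0.006,0,1,0,0,0.006,0,1,0,0,0.005,0,1,0,0,0.003,0,1,0,0,0.001,0,1,0,0,0,0,1]'
python3 -m jog '[0,0,0.002,0,1,0,0,0.005,0,1,0,0,0.007,0,1,0,0,0.008,0,1,0,0,0.008,0,1,0,0,0.008,0,1,0,0,0.007,0,1,0,0,0.005,0,1,0,0,0.003,0,1,0,0,0.001,0,1,0,0,0,0,1]'
python3 -c "
from h import *
snap('wrist','pics/w6.png');a=cv2.imread('pics/w6.png');snap('scene','pics/s6.png');b=cv2.imread('pics/s6.png')
c=cv2.resize(a[150:450,120:520],(400,300)); d=cv2.resize(b[150:350,200:467],(400,300))
cv2.imwrite('pics/c6.png',np.hstack([c,d]))"
```

```text
time: 16.5
ee_pos: [0.5895, -0.0187, 0.1752]
orientation: [-0.0, -0.298, 0.954, 0.0]
contact_force: [-0.1, -0.0, -3.8]
finger_gap: 0.0083
gripper_force: 59.9
time: 17.88
ee_pos: [0.5895, -0.0187, 0.2292]
orientation: [-0.0, -0.298, 0.954, 0.0]
contact_force: [0.4, -0.1, -3.4]
finger_gap: 0.0081
gripper_force: 59.9
```

View pics/c6.png

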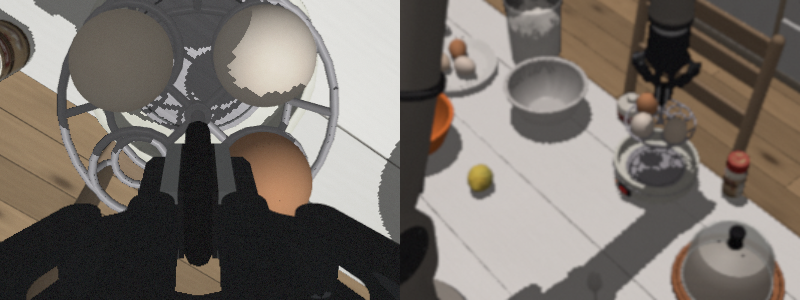

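The rack is lifted clear with all three eggs seated and level, and the lid stands on the board. I'll carry it to the bowl with smooth ramps.

```bash
python3 -m jog '[0,0.002,0,0,1,-0.001,0.005,0,0,1,-0.001,0.008,0,0,1,-0.002,0.011,0,0,1,-0.002,0.014,0,0,1,-0.0025,0.016,0,0,1,-0.0025,0.017,0,0,1,-0.0025,0.017,0,0,1,-0.0025,0.017,0,0,1,-0.0025,0.017,0,0,1,-0.0025,0.017,0,0,1,-0.0025,0.017,0,0,1]'
python3 -m jog '[-0.0025,0.017,0,0,1,-0.0025,0.017,0,0,1,-0.0025,0.017,0,0,1,-0.0025,0.017,0,0,1,-0.0025,0.016,0,0,1,-0.002,0.014,0,0,1,-0.002,0.012,0,0,1,-0.0015,0.01,0,0,1,-0.001,0.008,0,0,1,-0.001,0.006,0,0,1,-0.0005,0.004,0,0,1,0,0.002,0,0,1]'
python3 -m jog '[0,0,0,0,1,0,0,0,0,1,0,0,0,0,1,0,0,0,0,1]'
python3 -c "
from h import *
snap('wrist','pics/w7.png');a=cv2.imread('pics/w7.png');snap('scene','pics/s7.png');b=cv2.imread('pics/s7.png')
d=cv2.resize(b[130:330,200:467],(400,300),interpolation=3)
cv2.imwrite('pics/c7.png',np.hstack([cv2.resize(a,(400,300)),d]))"
```

```text
time: 19.48
ee_pos: [0.5659, 0.1405, 0.2293]
orientation: [-0.0, -0.298, 0.954, 0.0]
contact_force: [-0.3, 0.5, -4.1]
finger_gap: 0.0082
gripper_force: 59.9
time: 20.98
ee_pos: [0.5456, 0.2794, 0.2293]
orientation: [-0.0, -0.298, 0.954, -0.0]
contact_force: [0.5, -0.4, -3.3]
finger_gap: 0.0084
gripper_force: 59.9
time: 21.48
ee_pos: [0.5456, 0.2792, 0.2293]
orientation: [0.0, -0.298, 0.954, 0.0]
contact_force: [-0.8, 0.0, -4.9]
finger_gap: 0.0084
gripper_force: 59.9
```

View pics/c7.png

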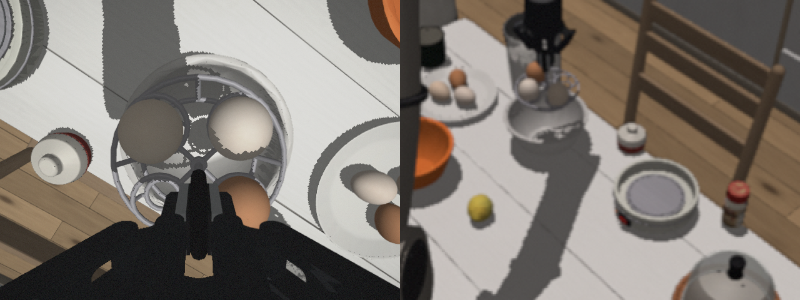

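The rack is above the bowl and centred to about a centimetre, with the eggs seated. I'll hold it there for a bit over 3 s and then hand in.

```bash
for i in 1 2; do python3 -m jog '[0,0,0,0,1,0,0,0,0,1,0,0,0,0,1,0,0,0,0,1,0,0,0,0,1,0,0,0,0,1,0,0,0,0,1,0,0,0,0,1,0,0,0,0,1,0,0,0,0,1,0,0,0,0,1,0,0,0,0,1]'; done
python3 -c "
from workcell import manip
print(manip.job_done())"
```

```text
time: 23.08
ee_pos: [0.5456, 0.2793, 0.2293]
orientation: [-0.0, -0.298, 0.954, 0.0]
contact_force: [-0.3, 0.1, -4.3]
finger_gap: 0.0085
gripper_force: 59.9
time: 24.58
ee_pos: [0.5456, 0.2793, 0.2293]
orientation: [-0.0, -0.298, 0.954, 0.0]
contact_force: [0.2, -0.1, -4.5]
finger_gap: 0.0083
gripper_force: 59.9
the job is handed in; nothing more can be done
None
```

I handed the job in at 24.6 s with the lid released on the board and the rack held level and still over the bowl with all three eggs in; no verdict came back, and I viewed 12 pictures, two over the limit of 10.

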